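Gauge the blind bore of a wafer chuck

TASK

Check the centre bore of the black wafer chuck with the depth gauge: take the gauge from its white stand by the red knob, and lower its brass rod into the black chuck's bore until the steel stop disc lies flat on the chuck's face and the rod, pushed on down through the disc, bottoms out. Hold it there for about a second, then let go and leave the gauge standing in the bore like that.

Things in the scene. Friction and masses are not known exactly. Their poses are not given: they have to be found in the camera images.
- gauge: the depth gauge's loose round steel stop disc, 64 mm in diameter, 6 mm thick with a 22 mm hub 6 mm high on it; origin at the centre of its underside, z up. The brass rod slides upright through it, held by 2 N of friction: it stays where put, about 3 N pushes it slowly. The gauge, 0.13 kg, starts with the disc on top of a fixed white stand (block 70 x 70 x 45 mm), the rod hanging in its socket.
- gauge_knob (a point): the centre of the gauge's red knob, an upright round cylinder 28 mm in diameter and 32 mm high, fixed to the top of the brass rod: the place to grip, from above at any yaw. This point lies 86 mm above the rod tip, the knob's lower face 70 mm above it. z up.
- gauge_tip (a point): the lower end of the gauge's brass rod (14 mm in diameter, chamfered), on its axis, z up. At the start it sticks out 18 to 26 mm below the underside of the stop disc; it can be pushed out to 52 mm. The stand's socket is 38 mm wide and 30 mm deep.
- bore_mouth (a point): the centre of the bore's mouth, on the flat upper face of the black chuck: an upright black cylinder 104 mm in diameter and 55 mm high, fixed to the bench. The bore is upright, 38 mm in diameter and 40 mm deep with a closed flat floor. A silver chuck of the same shape stands near by, in either order, and is not to be gauged. z up.

How it is judged (in metres and radians):
On the way:
1. with the fingers still on the gauge, the rod tip is on the floor of the black chuck's bore and the stop disc on the chuck's face, for half a second (contact force between the fingers and gauge above 0.5 N and horizontal distance between gauge_tip and bore_mouth below 0.016 m and z of gauge_tip in the frame of bore_mouth below -0.037 m and z of gauge in the frame of bore_mouth below 0.003 m), for 0.5 s.
At the end, for the whole second after the job is handed in: The gauge stands released and at rest in the black chuck's bore: the rod tip within 3 mm of the bore's floor (at least 37 mm below the face), the underside of the stop disc within 3 mm of the chuck's face, tilted less than 0.12 rad (horizontal distance between gauge_tip and bore_mouth below 0.016 m and z of gauge_tip in the frame of bore_mouth below -0.037 m and z of gauge in the frame of bore_mouth below 0.003 m and angle between gauge's own z axis and vertical below 0.12 rad and linear speed of gauge below 0.02 m/s); the robot touches nothing.
It also fails if it takes over 35 s, if anything falls off the work surface, if the arm or the gripper's body presses on something with over 40 N, if the wrist force passes 120 N, or if a joint passes its speed limit or range.

ROBOT

A 6-joint arm with a two-finger parallel gripper is mounted at the origin on the work surface; the furniture and walls round the work are solid. World frame = base frame: x ahead of the robot, y to its left, z up, the work surface at z = 0. Lengths are in mm, angles in rad, forces in N, time in s.
With the tool pointing down it reaches from about 375 to 925 mm from the base axis. Payload 5.7 kg.
Tool frame: the origin (TCP) lies at the very end of the fingers, on their centre line; the grasp point (between the pads) lies 19 mm behind it; z points along the fingers, x is the direction in which the jaws open and shut, and the axes are right-handed (so a half turn about z gives the same grasp; the last joint's range is limited). The gripper opens to 85 mm and grips with 20 to 120 N. Pads are 22 mm wide; open, the fingers measure 114 mm over their backs; the gripper's body (76 mm by 85 mm) begins 54 mm behind the grasp point. The pads swing forward as they close: fully open they stand 13 mm farther back than shut.
Start: joints at [-1.365, 0.359, 1.51, -0, 1.272, -0.115], TCP at [189.18, -569.363, 231.267] pointing down, gripper open.
Joint ranges: [-2.97, 2.97], [-1.01, 2.36], [0.21, 2.38], [-0.96, 4.11], [0.2, 2.71], [-2.98, 2.98]. Speed limits (rad/s): [2.39, 2.39, 3.14, 3.14, 3.14, 3.14].

INTERFACE

Orientations are given as [roll, pitch, yaw] about the fixed x, y, z axes, in that order (R = Rz(yaw) Ry(pitch) Rx(roll)).
In Python, from bench import manip gives the robot as it stands.
- The arm moves only by the shell command python3 -m pendant 'ROWS' [OPENING] [FORCE]. ROWS is JSON, one flat list of numbers, 6 for each row, row after row: the shift along the tool's x, y, z in mm, then the turn, a rotation vector about the tool's x, y, z in rad. A call has exactly 8 rows; each row is the pose to reach, as a shift and turn from the pose commanded when the call began, along the tool's axes at that moment; what a row does not reach only later rows make up. A row lasts 1/8 s, in which the tool goes at most 62.5 mm and 10.7 degrees, less where a joint would pass 70% of its speed; a pose out of reach is approached as far as the arm can. A call with a gripper value outside its range is refused whole. OPENING is the opening, from -1 (shut) to 1 (fully open), so that 0 is half open, set as the call begins (- or left out, the last holds). The fingers move at their own pace and stop on an object; FORCE is the grip in N (left out, the last holds). Time passes only in rows, so rows that repeat a pose let the fingers close, or fill a call up. It gives the time, the measured TCP pose, the force and the opening at its end, in the units of the state.
- manip.sense(): the state, without advancing time (a new reading comes with each control period).
- manip.camera(name): name is "scene" or "top"; returns a dict with "image" (400x640x3 uint8, red, green, blue), "depth" (400x640 float32, mm along the optical axis (not along the pixel's ray), 0 where there is no reading), "fx", "fy", "cx", "cy" (pixels), "distortion" ([k1, k2, p1, p2, k3] as OpenCV has them; the pictures are not rectified), "view" (4x4, takes a point from world to camera coordinates). Camera axes: x right, y down, z forward; pixel columns grow to the right and rows downward; lengths in mm; the calibration is good to about 2 mm. A picture is of the moment at which its call begins.
- manip.close_job(): hands the job in, once; it reports no verdict.
The state is a dict: "clock": time; "joints": joint angles; "joint_velocities": joint speeds; "joint_efforts": joint torques, N m; "tool_pos": TCP position; "tcp_rot": TCP orientation; "ft_force": force on the tool from outside, world axes, zero at the start; "torque": the same for the moment, N m; "grip_width": opening from 0.0 (shut) to 1.0 (fully open).
Only numpy, scipy, OpenCV 4.12 (cv2) and the standard library are available. Lean on these libraries where they do the work, as an engineer would, in place of code of your own. Each camera call takes 0.05 s, during which the arm holds its last target.

## Working session

There is one attempt and no reset: what is moved stays moved. The work goes in short steps, Python scripts to look and compute and a shell command to move; the robot and the scene stay as the last step left them, time stands still between calls to the robot, and variables do not carry over. Pictures are saved under pics/ and viewed, and the job is handed in when it is done.

```bash
ls; mkdir -p pics
python3 - <<'E'
from bench import manip
import cv2,pickle
s=manip.sense();print(s)
d={}
for n in("scene","top"):
    c=manip.camera(n);d[n]=c
    cv2.imwrite(f"pics/{n}0.png",c["image"][:,:,::-1])
    print(n,c["fx"],c["fy"],c["cx"],c["cy"],c["distortion"],c["view"])
pickle.dump(d,open("d0.pkl","wb"))
E
```

```text
pics
{'clock': 0.0, 'joints': array([-1.36509844e+00,  3.59492497e-01,  1.51144278e+00,  4.35227680e-05,
        1.27249358e+00, -1.15101011e-01]), 'joint_velocities': array([ 1.30354684e-03, -3.87126013e-05,  3.69733365e-04,  9.31049765e-05,
        3.71548874e-04,  5.91582748e-04]), 'joint_efforts': array([-5.60221415e-04, -5.27621341e+01, -2.78626889e+01, -8.60809450e-05,
        1.32246289e-02, -4.96460174e-06]), 'tool_pos': array([ 189.06191069, -568.71732481,  230.45709073]), 'tcp_rot': array([-3.14134047e+00,  1.81927895e-03, -1.25001003e+00]), 'ft_force': array([-0.04064311, -0.05440995,  0.94279121]), 'torque': array([-0.00043298, -0.03209794, -0.0303573 ]), 'grip_width': 1.0014837513645956}
scene 407.92467473398693 407.92467473398693 313.625168260376 200.68613699648776 [-0.07863591  0.          0.          0.          0.        ] [[-8.52184083e-01 -5.23094477e-01 -1.24280485e-02  4.14232705e+02]
 [-3.98101983e-01  6.63604021e-01 -6.33359704e-01  2.69303775e+02]
 [ 3.39554266e-01 -5.34791428e-01 -7.73757733e-01  7.46250479e+02]
 [ 0.00000000e+00  0.00000000e+00  0.00000000e+00  1.00000000e+00]]
top 458.1197719146638 458.1197719146638 333.04723804798476 200.25053186253692 [-0.02245154  0.          0.          0.          0.        ] [[ 2.58096331e-02 -9.99545117e-01 -1.56019756e-02 -1.63768167e+00]
 [-9.82182042e-01 -2.24488532e-02 -1.86586402e-01  5.00683308e+02]
 [ 1.86151281e-01  2.01397068e-02 -9.82314661e-01  9.07121542e+02]
 [ 0.00000000e+00  0.00000000e+00  0.00000000e+00  1.00000000e+00]]
```

View pics/scene0.png

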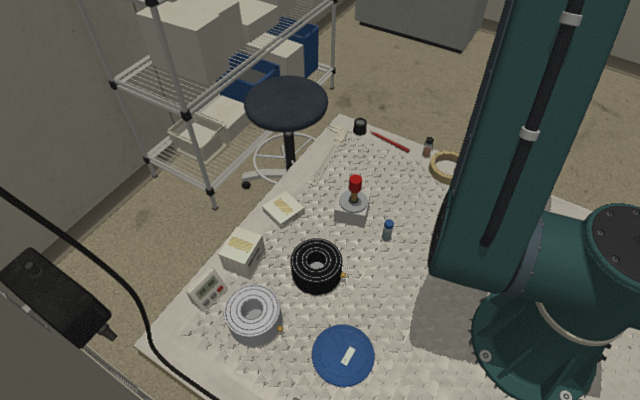

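View pics/top0.png

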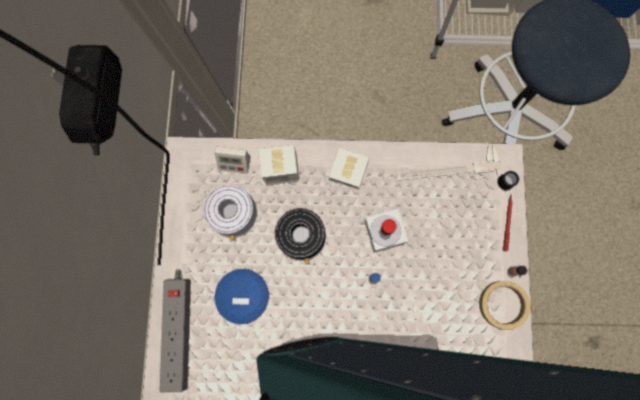

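The scene view shows the red knob at (355,184) on the white stand, the black chuck at (317,262) and the silver one at (253,312). In the top view they are at (389,227), (301,233) and (230,210). Next I'll measure them.

```bash
cat > h.py <<'E'
import numpy as np,cv2
def world(c,mask):
    K=np.array([[c["fx"],0,c["cx"]],[0,c["fy"],c["cy"]],[0,0,1]])
    v,u=np.nonzero(mask&(c["depth"]>0)); z=c["depth"][v,u]
    p=cv2.undistortPoints(np.c_[u,v].astype(float)[:,None],K,np.array(c["distortion"]))[:,0]
    P=np.c_[p*z[:,None],z]; T=np.linalg.inv(c["view"])
    return P@T[:3,:3].T+T[:3,3],(u,v)
def circ(P):
    A=np.c_[2*P[:,:2],np.ones(len(P))];s=np.linalg.lstsq(A,(P[:,:2]**2).sum(1),rcond=None)[0]
    return s[:2],np.sqrt(s[2]+s[0]**2+s[1]**2)
E
python3 - <<'E'
import pickle;from h import *
d=pickle.load(open("d0.pkl","rb"))
for n,c in d.items():
    im=c["image"].astype(int)
    P,(u,v)=world(c,np.ones((400,640),bool)); col=im[v,u]
    roi={"scene":[(355,190,30),(317,265,35)],"top":[(389,227,30),(301,233,35)]}[n]
    k=(abs(u-roi[0][0])<roi[0][2])&(abs(v-roi[0][1])<roi[0][2])
    red=k&(col[:,0]>110)&(col[:,1]<70)&(col[:,2]<80)
    R=P[red];zt=np.percentile(R[:,2],95)
    top=R[R[:,2]>zt-4]
    print(n,"red n",len(R),"z pct",np.percentile(R[:,2],[2,50,90,98]),"top",len(top),top.mean(0),top.min(0),top.max(0), "all mid",(R.min(0)+R.max(0))/2)
    S=P[k]; print(" stand z hist",np.histogram(S[:,2],bins=np.arange(-5,160,5)))
    dd=S[(S[:,2]>47)&(S[:,2]<56)&(abs(S[:,:2]-top.mean(0)[:2])<45).all(1)]
    print(" disc", dd.mean(0),dd.min(0),dd.max(0))
    b=(abs(u-roi[1][0])<roi[1][2])&(abs(v-roi[1][1])<roi[1][2])
    C=P[b]; f=C[(C[:,2]>50)&(C[:,2]<61)]
    h=cv2.convexHull(f[:,:2].astype(np.float32))[:,0]
    (cc),r=cv2.minEnclosingCircle(f[:,:2].astype(np.float32))
    print(" chuck face z",np.median(f[:,2]),"hullcirc",circ(h),"minenc",cc,r,"mean",f.mean(0))
    cc=np.array(cc);rr=np.hypot(*(C[:,:2]-cc).T)
    inn=C[(rr<30)&(C[:,2]<45)];print(" bore pts",len(inn),inn.mean(0) if len(inn) else 0)
    # inner edge: per-angle min radius
    fr=f[:,:2]-cc;a=np.arctan2(fr[:,1],fr[:,0]);r=np.hypot(*fr.T);E=[]
    for i in range(24):
        m=(a>-np.pi+i*np.pi/12)&(a<=-np.pi+(i+1)*np.pi/12)
        if m.any(): j=np.nonzero(m)[0][r[m].argmin()];E.append(f[j,:2])
    print(" inner",circ(np.array(E)))
E
```

```text
scene red n 86 z pct [118.98969289 121.06041312 122.49751494 123.38990908] top 85 [440.39759604 -95.14056586 121.10279352] [ 428.34322041 -107.56147013  118.93546651] [452.54461307 -82.91179664 123.59432668] all mid [440.44391674 -95.23663338 120.30192915]
 stand z hist (array([1186, 1078,   25,   15,   27,   32,   40,   47,   43,  215,  269,
        203,   24,    7,   11,   10,    9,    2,    1,   18,   22,   17,
         21,   22,   35,   85,    0,    0,    0,    0,    0,    0]), array([ -5,   0,   5,  10,  15,  20,  25,  30,  35,  40,  45,  50,  55,
        60,  65,  70,  75,  80,  85,  90,  95, 100, 105, 110, 115, 120,
       125, 130, 135, 140, 145, 150, 155]))
 disc [439.38860445 -92.30058894  50.08398485] [ 409.76270137 -127.79287125   47.00681912] [478.57597875 -63.95671363  55.87770568]
 chuck face z 53.55631887907748 hullcirc (array([431.27563857,  79.81515767]), np.float64(51.8025078987911)) minenc (430.4190368652344, 79.47581481933594) 52.734893798828125 mean [430.20275956  81.77858919  53.51260536]
 bore pts 207 [439.14164228  67.49324146  24.72139834]
 inner (array([431
[... 516 characters left out ...]
 0,    0,    0,    0,    0]), array([ -5,   0,   5,  10,  15,  20,  25,  30,  35,  40,  45,  50,  55,
        60,  65,  70,  75,  80,  85,  90,  95, 100, 105, 110, 115, 120,
       125, 130, 135, 140, 145, 150, 155]))
 disc [437.70034176 -97.60418215  50.70235253] [ 401.41243575 -138.64551602   47.00183568] [483.07287815 -58.46161454  55.50684164]
 chuck face z 54.86164461885852 hullcirc (array([430.03321106,  76.47221115]), np.float64(51.53670697636073)) minenc (430.10491943359375, 76.46162414550781) 51.97410202026367 mean [429.30687355  76.29724351  54.84232991]
 bore pts 251 [433.36416331  79.20373322  17.94180968]
 inner (array([430.06815623,  76.43650688]), np.float64(19.3767711393499))
```

```bash
python3 -m pendant '[-10,-11,0,0,0,0, -35,-37,0,0,0,0, -65,-68,10,0,0,0, -95,-99,20,0,0,0, -125,-131,30,0,0,0, -155,-162,40,0,0,0, -175,-183,50,0,0,0, -185,-193.5,50,0,0,0]' 1 40
python3 -m pendant '[-10,-11,0,0,0,0, -35,-37,0,0,0,0, -65,-68,0,0,0,0, -100,-105,5,0,0,0, -135,-141,10,0,0,0, -165,-173,15,0,0,0, -180,-188,18,0,0,0, -185,-193.5,20,0,0,0]'
```

```text
clock: 1.1
tool_pos: [314.4, -329.9, 180.7]
tcp_rot: [3.141, 0.003, -1.248]
ft_force: [0.3, -0.9, -0.2]
grip_width: 0.995
clock: 2.1
tool_pos: [440.7, -95.6, 161.6]
tcp_rot: [-3.141, -0.001, -1.249]
ft_force: [-0.1, 0.2, -0.9]
grip_width: 0.998
```

Run:
```python
from bench import manip
import cv2,pickle
s=manip.sense();print(s["clock"],s["tool_pos"],s["tcp_rot"],s["ft_force"])
d={}
for n in("scene","top"):
    c=manip.camera(n);d[n]=c
    cv2.imwrite(f"pics/{n}1.png",cv2.resize(c["image"][100:300,220:460,::-1],None,fx=3,fy=3))
```

```text
2.1 [440.6594362  -95.56187434 161.57934877] [-3.14093064e+00 -5.30579897e-04 -1.24858650e+00] [-0.14619512  0.17585302 -0.93147562]
```

View pics/scene1.png

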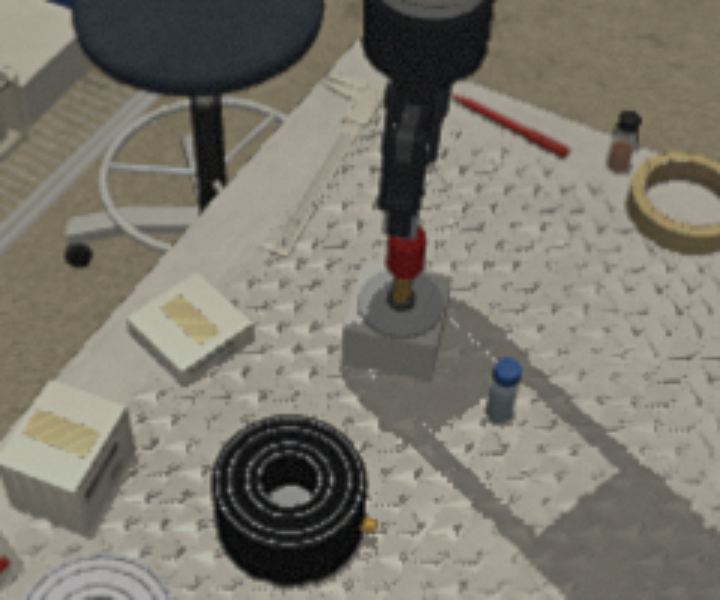

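The crop shows the gripper directly above the knob (405,250), with nothing in the way. I'll descend and grip.

```bash
python3 -m pendant '[0,0,8,0,0,0, 0,0,22,0,0,0, 0,0,36,0,0,0, 0,0,50,0,0,0, 0,0,62,0,0,0, 0,0,70,0,0,0, 0,0,74,0,0,0, 0,0,74,0,0,0]'
python3 -m pendant '[0,0,0,0,0,0,0,0,0,0,0,0,0,0,0,0,0,0,0,0,0,0,0,0,0,0,0,0,0,0,0,0,0,0,0,0,0,0,0,0,0,0,0,0,0,0,0,0]' -1 40
```

```text
clock: 3.2
tool_pos: [439.7, -96.1, 87.2]
tcp_rot: [3.141, 0.0, -1.25]
ft_force: [0.5, 0.1, -0.4]
grip_width: 1.002
clock: 4.2
tool_pos: [440.0, -96.3, 87.4]
tcp_rot: [-3.141, -0.0, -1.25]
ft_force: [0.3, -0.4, 2.2]
grip_width: 0.318
```

The opening is about 27 mm, so it has gripped the knob. I'll lift gently.

```bash
python3 -m pendant '[0,0,-2,0,0,0, 0,0,-8,0,0,0, 0,0,-17,0,0,0, 0,0,-29,0,0,0, 0,0,-42,0,0,0, 0,0,-54,0,0,0, 0,0,-62,0,0,0, 0,0,-66,0,0,0]'
python3 - <<'E'
from bench import manip
import cv2,pickle
d={}
for n in("scene",):
    c=manip.camera(n);d[n]=c
    cv2.imwrite(f"pics/{n}2.png",cv2.resize(c["image"][100:300,220:460,::-1],None,fx=3,fy=3))
pickle.dump(d,open("d2.pkl","wb"))
E
```

```text
clock: 5.2
tool_pos: [440.0, -96.3, 154.0]
tcp_rot: [-3.141, -0.0, -1.25]
ft_force: [-0.0, -0.3, -1.4]
grip_width: 0.318
```

View pics/scene2.png

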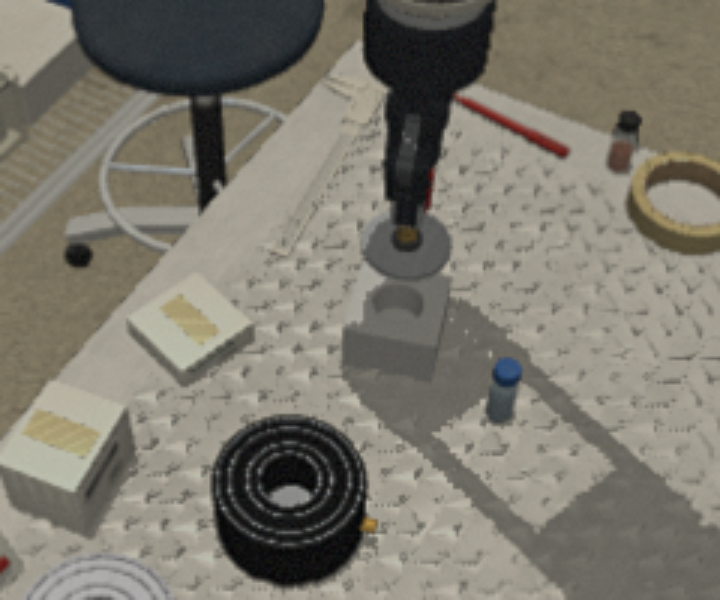

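The gauge is lifted, with the disc at (405,245) still on the rod. Moving over the black chuck.

```bash
python3 -m pendant '[-4,-1,0,0,0,0, -12,-3,0,0,0,0, -24,-7,0,0,0,0, -38,-10,0,0,0,0, -52,-14,0,0,0,0, -66,-18,0,0,0,0, -78,-21,0,0,0,0, -86,-23.5,0,0,0,0]'
python3 -m pendant '[-12,-3,0,0,0,0, -26,-7,0,0,0,0, -40,-11,0,0,0,0, -54,-15,0,0,0,0, -66,-18,0,0,0,0, -75,-21,0,0,0,0, -81,-22.5,0,0,0,0, -82.2,-22.9,0,0,0,0]'
python3 - <<'E'
from bench import manip
import cv2,pickle
d={}
for n in("scene","top"):
    c=manip.camera(n);d[n]=c
    cv2.imwrite(f"pics/{n}3.png",cv2.resize(c["image"][140:340,220:460,::-1],None,fx=3,fy=3))
pickle.dump(d,open("d3.pkl","wb"))
E
```

```text
clock: 6.25
tool_pos: [434.8, -6.3, 153.3]
tcp_rot: [3.142, 0.0, -1.249]
ft_force: [0.5, 0.2, -1.3]
grip_width: 0.316
clock: 7.25
tool_pos: [430.7, 78.3, 153.3]
tcp_rot: [-3.142, 0.0, -1.25]
ft_force: [-1.3, 0.5, -1.5]
grip_width: 0.315
```

View pics/scene3.png

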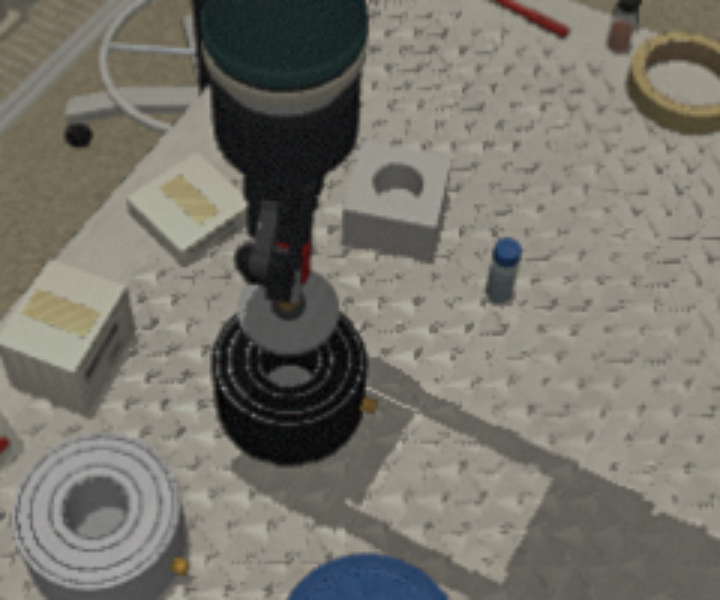

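View pics/top3.png

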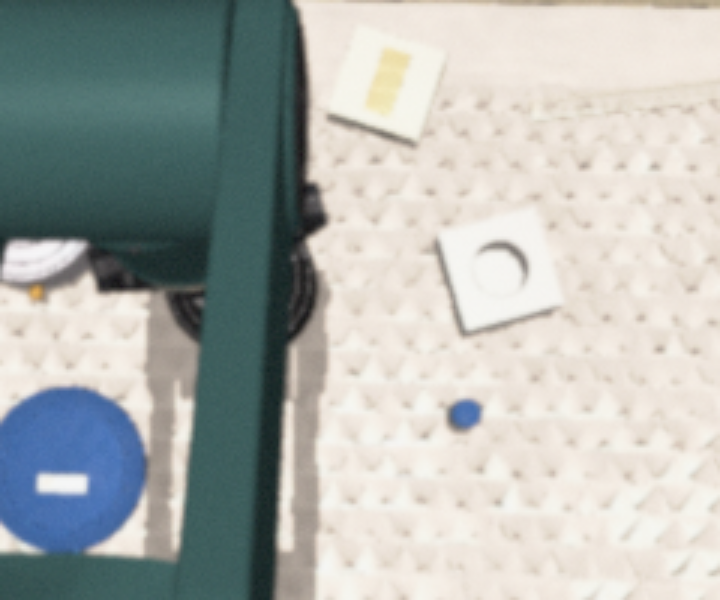

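In the scene crop the disc (288,315) hangs level over the black chuck's bore (290,370); the top view is blocked by the arm. A quick check of the disc's position before I lower it.

Run:
```python
import pickle;from h import *
c=pickle.load(open("d3.pkl","rb"))["scene"]
P,(u,v)=world(c,np.ones((400,640),bool)); col=c["image"].astype(int)[v,u]
m=(abs(u-316)<22)&(abs(v-245)<20)&(P[:,2]>95)&(P[:,2]<130)&(col.min(1)>70)
D=P[m];print(len(D),np.percentile(D[:,2],[5,50,95]))
h=cv2.convexHull(D[:,:2].astype(np.float32))[:,0]
print(circ(h),cv2.minEnclosingCircle(D[:,:2].astype(np.float32)))
A=np.c_[D,];q=D-D.mean(0);print(np.linalg.svd(q,full_matrices=False)[2][2])
```

```text
527 [113.6449527  115.7000696  117.47071989]
(array([431.49911538,  79.41828686]), np.float64(31.53836582566485)) ((430.745849609375, 79.13670349121094), 32.485687255859375)
[-0.0049801   0.01231165  0.99991181]
```

The disc is within 0.5 mm of the bore axis and level. Lowering.

```bash
python3 -m pendant '[0,0,3,0,0,0, 0,0,10,0,0,0, 0,0,19,0,0,0, 0,0,28,0,0,0, 0,0,37,0,0,0, 0,0,44,0,0,0, 0,0,49,0,0,0, 0,0,51,0,0,0]'
python3 -m pendant '[0,0,1,0,0,0, 0,0,2,0,0,0, 0,0,3,0,0,0, 0,0,4.5,0,0,0, 0,0,6,0,0,0, 0,0,7.5,0,0,0, 0,0,9,0,0,0, 0,0,10.5,0,0,0]'
```

```text
clock: 8.35
tool_pos: [430.7, 78.1, 102.0]
tcp_rot: [3.141, 0.0, -1.25]
ft_force: [-0.4, -0.8, -2.2]
grip_width: 0.313
clock: 9.35
tool_pos: [430.9, 78.0, 91.8]
tcp_rot: [-3.141, -0.0, -1.25]
ft_force: [0.0, -1.3, 2.0]
grip_width: 0.313
```

The force changed from -2 to +2 N, so the disc is on the face and the rod is sliding. I'll keep going down towards the floor.

```bash
python3 -m pendant '[0,0,1,0,0,0, 0,0,2,0,0,0, 0,0,3,0,0,0, 0,0,4,0,0,0, 0,0,5,0,0,0, 0,0,6,0,0,0, 0,0,7,0,0,0, 0,0,8,0,0,0]'
python3 -m pendant '[0,0,0.3,0,0,0, 0,0,0.6,0,0,0, 0,0,0.9,0,0,0, 0,0,1.2,0,0,0, 0,0,1.5,0,0,0, 0,0,1.5,0,0,0, 0,0,1.5,0,0,0, 0,0,1.5,0,0,0]'
```

```text
clock: 10.35
tool_pos: [430.8, 78.0, 83.8]
tcp_rot: [-3.141, -0.0, -1.25]
ft_force: [0.5, -1.6, 2.2]
grip_width: 0.317
clock: 11.35
tool_pos: [430.9, 78.1, 82.6]
tcp_rot: [-3.141, 0.0, -1.25]
ft_force: [-0.3, -1.2, 5.7]
grip_width: 0.312
```

```bash
python3 -m pendant '[0,0,0.3,0,0,0, 0,0,0.6,0,0,0, 0,0,0.9,0,0,0, 0,0,1.2,0,0,0, 0,0,1.2,0,0,0, 0,0,1.2,0,0,0, 0,0,1.2,0,0,0, 0,0,1.2,0,0,0]'
```

```text
clock: 12.35
tool_pos: [431.4, 78.2, 82.5]
tcp_rot: [-3.14, -0.0, -1.25]
ft_force: [-2.0, -1.9, 19.7]
grip_width: 0.312
```

It has bottomed: the height stays at 82.5 mm while the force rises to 20 N. I'll hold here and look.

```bash
python3 -m pendant '[0,0,0,0,0,0,0,0,0,0,0,0,0,0,0,0,0,0,0,0,0,0,0,0,0,0,0,0,0,0,0,0,0,0,0,0,0,0,0,0,0,0,0,0,0,0,0,0]'
python3 - <<'E'
from bench import manip
from h import *
c=manip.camera("scene")
cv2.imwrite("pics/scene4.png",cv2.resize(c["image"][140:340,220:460,::-1],None,fx=3,fy=3))
P,(u,v)=world(c,np.ones((400,640),bool)); col=c["image"].astype(int)[v,u]
m=(abs(u-316)<28)&(abs(v-258)<25)&(P[:,2]>50)&(P[:,2]<75)&(col.min(1)>75)&(np.hypot(P[:,0]-431,P[:,1]-79)<34)
D=P[m];print(len(D),np.percentile(D[:,2],[5,25,50,75,95]))
E
```

```text
clock: 13.35
tool_pos: [431.3, 78.2, 82.4]
tcp_rot: [-3.14, -0.0, -1.25]
ft_force: [-1.9, -0.6, 20.2]
grip_width: 0.316
397 [57.92187974 58.87447334 59.7963481  60.58629693 62.06009904]
```

View pics/scene4.png

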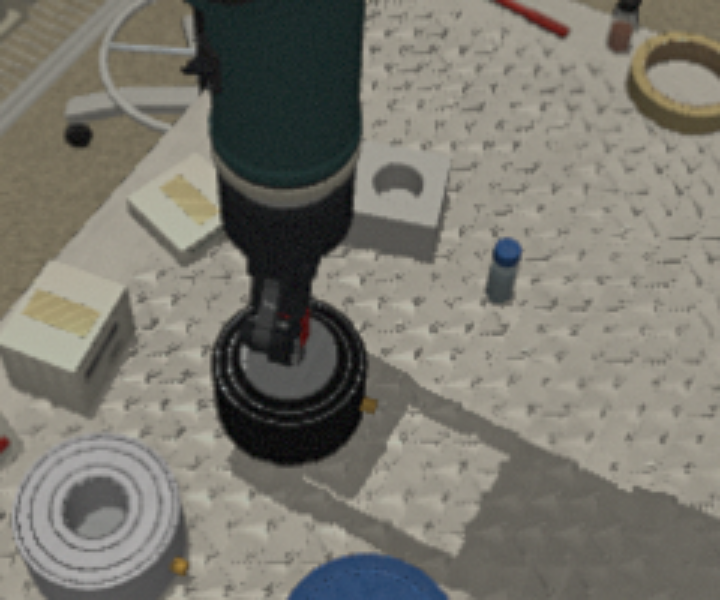

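The disc lies flat on the face: its top reads 59.8 mm here, and 61 is expected given this camera's roughly -1.4 mm bias. Releasing and going straight up.

```bash
python3 -m pendant '[0,0,0,0,0,0,0,0,0,0,0,0,0,0,0,0,0,0,0,0,0,0,0,0,0,0,0,0,0,0,0,0,0,0,0,0,0,0,0,0,0,0,0,0,0,0,0,0]' 1 20
python3 -m pendant '[0,0,-2,0,0,0, 0,0,-10,0,0,0, 0,0,-22,0,0,0, 0,0,-38,0,0,0, 0,0,-54,0,0,0, 0,0,-70,0,0,0, 0,0,-84,0,0,0, 0,0,-90,0,0,0]'
python3 -m pendant '[10,5,-5,0,0,0, 30,15,-10,0,0,0, 60,25,-15,0,0,0, 95,35,-20,0,0,0, 130,45,-25,0,0,0, 160,52,-30,0,0,0, 180,55,-30,0,0,0, 185,55,-30,0,0,0]'
python3 - <<'E'
from bench import manip
from h import *
for n in("scene","top"):
    c=manip.camera(n)
    cv2.imwrite(f"pics/{n}5.png",cv2.resize(c["image"][140:340,220:460,::-1],None,fx=3,fy=3))
    P,(u,v)=world(c,np.ones((400,640),bool)); col=c["image"].astype(int)[v,u]
    near=np.hypot(P[:,0]-431,P[:,1]-78)<50
    R=P[near&(col[:,0]>110)&(col[:,1]<70)&(col[:,2]<80)];t=R[R[:,2]>np.percentile(R[:,2],90)-4]
    D=P[near&(P[:,2]>50)&(P[:,2]<66)&(col.min(1)>90)]
    q=D-D.mean(0)
    print(n,"knob top",t.mean(0),np.percentile(R[:,2],[50,95]),"disc",D.mean(0),np.median(D[:,2]),np.linalg.svd(q,full_matrices=False)[2][2])
E
```

```text
clock: 14.4
tool_pos: [430.8, 78.1, 81.1]
tcp_rot: [-3.142, 0.0, -1.25]
ft_force: [0.3, 0.6, 0.4]
grip_width: 1.002
clock: 15.4
tool_pos: [431.3, 78.1, 172.4]
tcp_rot: [-3.14, -0.0, -1.25]
ft_force: [0.3, 0.7, 0.6]
grip_width: 1.0
clock: 16.4
tool_pos: [436.6, -116.3, 200.8]
tcp_rot: [3.141, 0.0, -1.252]
ft_force: [1.1, -0.4, -0.7]
grip_width: 1.001
scene knob top [431.40095672  79.47897909 115.57891275] [115.43873982 117.38207929] disc [427.98499569  85.28457127  59.56949561] 59.87089938532398 [-0.01744304  0.02357341  0.99956992]
top knob top [428.81194673  74.85529155 117.22790872] [116.84051848 119.20914956] disc [428.52234837  75.39681706  58.68390088] 59.53379515365975 [-2.19341657e-04  1.08575070e-02  9.99941031e-01]
```

View pics/scene5.png

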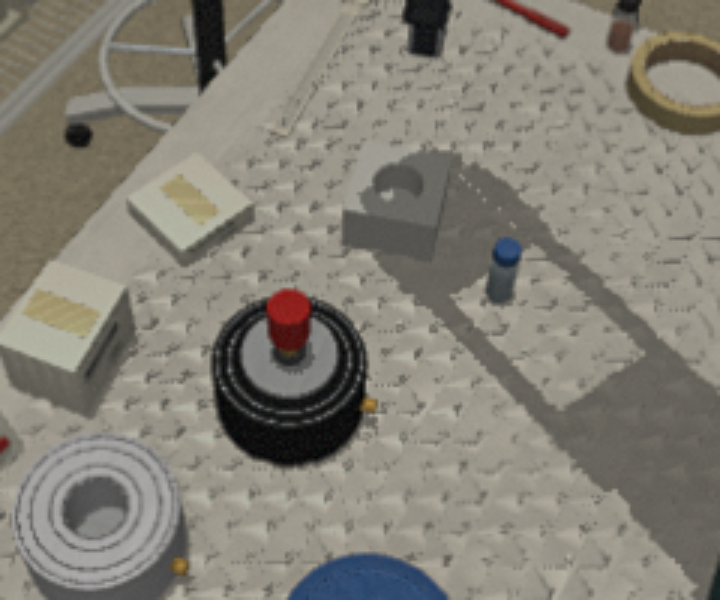

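View pics/top5.png

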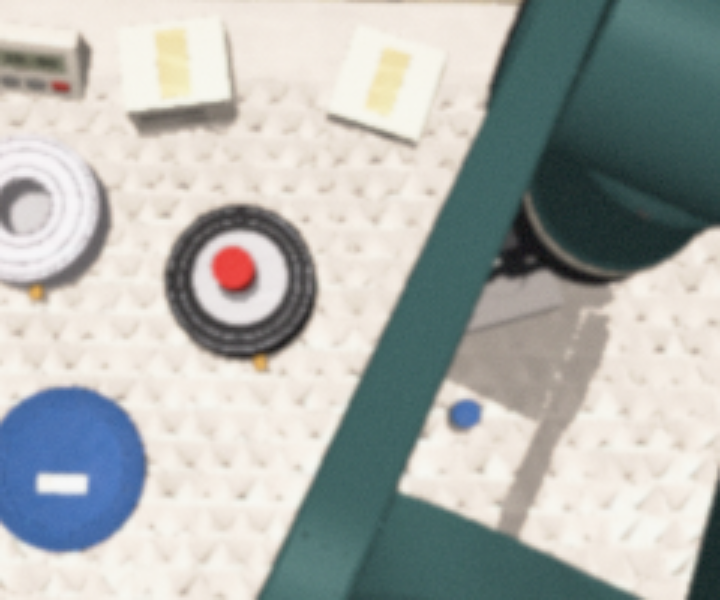

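The scene crop shows the gauge upright with its disc flat on the black chuck (knob at 288,318). The top crop shows it concentric with the bore (240,278), and the arm is clear. The knob top reads 115.6 mm in the scene view and 117.2 mm in the top view; 117 is expected when bottomed. Handing in.

```bash
python3 -c "
from bench import manip
print(manip.close_job())"
```

```text
the job is handed in; nothing more can be done
None
```

I gripped the gauge by its red knob, took it from the stand and lowered it into the black chuck's bore. Then I pushed the rod down until it bottomed, held it for over a second at about 20 N, released it and moved the arm away. The job was handed in at about 16.5 s.

- **Bottomed:** while I pushed, the tool height stopped at 82.5 mm as the force rose to 20 N. After release the knob top read 117.2 mm in the top camera and 115.6 mm in the scene camera, against 117 mm expected.
- **Disc:** its upper face read about 59.5–59.9 mm, against 61 mm expected. That is within the calibration error of about 2 mm. Its fitted tilt was 0.03 rad or less, under the 0.12 limit.
- **Position:** the knob was within about 2 mm of the bore axis in both views, which differ from each other by up to 5 mm. I did not see the rod tip itself.
- **Failed checks:** none failed. The only disagreements were these few-millimetre differences between the cameras.

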